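# Bond a chamber frame to its glass slide in the clamshell jig

### The job

Glue up a chamber slide in the hinged bonding jig: set the white eight-well frame squarely on the glass slide in the jig's nest, fold the pressure plate down onto it, then push the locating pin from its stand down through the plate's hole into the hole of the steel post below. Press the pin's knob down until the plate is fully shut against the springs and finish like that, still pushing on the knob so that the pin's collar keeps the jig shut while the adhesive takes. Leave the bottle, the tip box and the dish where they are.

Things in the scene. Friction and masses are not known exactly. Their poses are not given: they have to be found in the camera images.
- chamber: the loose frame to bond: a bottomless white plastic grid of 2 x 4 wells, 25.5 mm along its x, 75.5 mm along its y, 12 mm high, walls 2 mm, 25 g. Origin at the centre of its underside (adhesive face, not tacky to handle), z up; a half turn about z makes no difference. Starts adhesive side down on a fixed sheet of release paper, 52 x 100 x 1.5 mm.
- jig: aluminium clamshell jig, fixed to the bench, yaw varies. Origin at the centre of its underside, z up, x from its front towards the hinge. Slab 18 mm high, x -66 to 88, y -60 to 60 mm. In its frame: glass top at (10, 0, 27) mm; steel post with the pin hole at (-48, 0), 32 x 32 mm, 40.5 mm high; hinge posts 42 mm high at x 75, y -41 and 41 mm.
- nest (a point): centre of the top of the glass slide (25.5 x 75.5 mm, long along the jig's y) on the black bed; axes as the jig's. Guides 4 mm high lean outward round it, 1.2 mm play at their foot: at the ends, and on the long sides only 28 mm or more from the middle, so fingers can straddle the middle; 28 mm are free before the post. The bed is sprung: it gives above 10 N and is 4 mm down (27 N) when shut.
- hinge (a point): point on the plate's hinge axis, in the middle of the jig's width, 35 mm above the bench; axes as the jig's, the hinge axis along y. The hinge is stiff: the plate stays where it is left, and up to 4 N near its front edge moves it.
- plate (a joint): plate opening in rad: 0 shut (level, at its stop), 0.08 resting on the frame, 1.57 upright, more leans away from the front; stop 1.95. Aluminium, 8 mm thick, 100 mm wide, 0.28 kg; shut, it reaches 4 to 142 mm in front of the axis, outer face 14 mm and inner face 6 mm above the axis. A 6 mm black pad on the inner face, 62 mm from the axis, meets the frame.
- plate_hole (a point): centre of the plate's pin hole on its outer face, 120 mm from the hinge axis in the middle of the width; z is the plate's outward normal. The hole is 17 mm wide with a 1 mm chamfer. While the plate rests on the frame it stands about 10 mm above its shut height and 1.5 mm nearer the hinge than the post's hole.
- boss (a point): centre of the mouth of the pin hole in the steel post, 40.5 mm above the bench; axes as the jig's. The hole is vertical, 13.5 mm wide with a 1.5 mm chamfer, and goes right through (40 mm). With the plate shut the plate's inner face lies 0.5 mm above it.
- pin: the loose locating pin, 80 g: steel shank 12 mm across, its lowest 7 mm tapering to 6 mm; collar 32 mm across, 32 to 36 mm above the tip; black ribbed knob 28 mm across, 36 to 58 mm above the tip. Origin at the tip, z up. Starts upright in a 15 mm hole of a grey stand (fixed, 56 x 56 x 36 mm), collar on its top. 8 to 12 N on the knob shut the plate; it springs open when the push ends.
- pin_tip (a point): the lowest point of the pin, on its axis. With the collar on the shut plate it is 23.5 mm below the mouth of the post's hole.
- oil: bystander: amber oil bottle, 34 mm in diameter, 75 mm high; origin at the centre of its underside.
- tipbox: bystander: grey pipette-tip box, 85 x 120 mm, 58 mm high; origin at the centre of its underside.
- dish: bystander: clear covered dish, 58 mm in diameter, 15 mm high; origin at the centre of its underside.
Things that resemble listed ones, but are neither listed nor needed, are in the scene too. Of the things shaped like the chamber, the white one is meant.

How it is judged:
By the outcome, as a careful person would: the job done as asked, in the order asked, and still so for the second after the job is handed in, while the arm keeps its last pose, push and grip.
It also fails if it takes over 72 s, if anything falls off the work surface, if the arm or the gripper's body presses on something with over 40 N, if the wrist force passes 120 N, or if a joint passes its speed limit or range.

### The arm

A 7-joint arm with a two-finger parallel gripper is mounted at the origin on the work surface. World frame = base frame: x ahead of the robot, y to its left, z up, the work surface at z = 0. Lengths are in m, angles in rad, forces in N, time in s.
With the tool pointing down it reaches from about 0.4 to 0.85 m from the base axis. Payload 10.4 kg.
Tool frame: the origin (TCP) lies midway between the tips of the shut fingers; the grasp point (between the pads) lies 19 mm behind it; z points along the fingers, y is the line along which they close (so a half turn about z gives the same grasp; the last joint's range is limited). The gripper opens to 87 mm and grips with 3 to 60 N. Pads are 19 mm wide; open, the fingers measure 117 mm over their backs; the gripper's body (75 mm by 190 mm) begins 51 mm behind the grasp point.
Start: joints at [1.225, 0.332, -0.065, 1.46, 0.022, 1.35, -0.088], TCP at [0.198, -0.593, 0.223] pointing down, gripper open.
Joint ranges: [-2.6, 2.6], [-0.5, 2.12], [-1.47, 1.34], [0.16, 2.42], [-1.27, 4.41], [0.06, 2.06], [-2.6, 2.6]. Speed limits (rad/s): [2.22, 2.22, 2.79, 2.79, 3.14, 3.14, 3.14].

### API

Orientations are given as a unit quaternion [x, y, z, w].
In Python, from bench import sensors, eyes, order gives the robot as it stands.
- The arm moves only by the tool arm_command, never from a script. Its argument "steps" is a list of rows, each an object with "rot": the turn, a rotation vector about the world's x, y, z in degrees, a list of three; "slide": the shift along the world's x, y, z in m, a list of three; "grip": the opening, from 0 (shut) to 1 (fully open). A call has exactly 8 rows; each row shifts and turns the commanded pose from where the row before left it; what a row does not reach is not made up. A row lasts 1/8 s, in which the tool goes at most 62.5 mm and 10.7 degrees, less where a joint would pass 70% of its speed; a pose out of reach is approached as far as the arm can. A call with a gripper value outside its range is refused whole. The fingers move at their own pace and stop on an object; "newtons" is the grip in N (left out, the last holds). Time passes only in rows, so rows that do not move let the fingers close, or fill a call up. It gives the time, the measured TCP pose, the force, the opening and the grip force at its end, in the units of the state.
- sensors.read_state(): the state, without advancing time (a new reading comes with each control period).
- eyes.camera(name): name is "scene" or "top" or "wrist"; returns a dict with "pixels" (420x560x3 uint8, red, green, blue), "intrinsics" (3x3 intrinsics, pixels), "pose" (4x4, takes a point from camera to world coordinates). Camera axes: x right, y down, z forward; pixel columns grow to the right and rows downward; lengths in m; the calibration is good to about 2 mm. A picture is of the moment at which its call begins. There is no depth.
- order.close_job(): hands the job in; it is judged then, once.
Trained networks look in a picture, given as the dict that the camera call returned (one of the last four; its "shot" number tells which), for a name from the list of things; names that differ only in an ending like _2 or _b are one class to them, and where a whole thing is asked for, a point or a joint stands for the part that bears it (a point fixed in the world has none). Each returns a list of dicts, best first, with "conf" (0 to 1); they miss things now and then, are a little off and sometimes report something else, mostly with a low value. They report only what shows in the picture. A call takes as long as a camera call. They do not tell look-alikes from the thing itself.
- eyes.look_for(name, picture): "bbox" ([left, top, right, bottom] in pixels, round what is visible of it).
The state is a dict: "time": time; "joint_positions": joint angles; "joint_vel": joint speeds; "joint_torque": joint torques, N m; "ee_pos": TCP position; "eef_rot": TCP orientation; "ft_force": force on the tool from outside, world axes, zero at the start; "torque": the same for the moment, N m; "width": finger opening in m; "grip_force": force on a finger pad.
Only numpy, scipy, OpenCV 4.12 (cv2) and the standard library are available. Lean on these libraries where they do the work, as an engineer would, in place of code of your own. Each camera call takes 0.05 s, during which the arm holds its last target. There are 200 camera calls.

## Working session

There is one attempt and no reset: what is moved stays moved. The work goes in short steps, Python scripts to look and compute and a tool call to move; the robot and the scene stay as the last step left them, time stands still between calls to the robot, and variables do not carry over. Pictures are saved under pics/ and viewed, at most 10 in all, crops included, and the job is handed in when it is done.

Besides the shell and the picture viewer there is one more tool, called after ">>>" by a JSON object that holds its "fn" and its "kwargs", one argument or row to a line. arm_command: Moves the arm, as the interface text tells. Its arguments: {"type":"object","properties":{"steps":{"type":"array","items":{"type":"object","properties":{"rot":{"type":"array","items":{"type":"number"}},"slide":{"type":"array","items":{"type":"number"}},"grip":{"type":"number"}}}},"newtons":{"type":"number"}},"required":["steps"]}

```bash
ls; mkdir -p pics
cat > h.py <<'E'
import numpy as np, cv2
from bench import sensors, eyes, order
def shot(n,f=None):
    p=eyes.camera(n)
    if f: cv2.imwrite('pics/'+f,cv2.cvtColor(p['pixels'],cv2.COLOR_RGB2BGR))
    return p
def at_z(p,uv,z):
    K=np.array(p['intrinsics']);T=np.array(p['pose'])
    d=T[:3,:3]@np.linalg.solve(K,[uv[0],uv[1],1.]);o=T[:3,3]
    return o+d*(z-o[2])/d[2]
def proj(p,X):
    K=np.array(p['intrinsics']);T=np.array(p['pose'])
    c=T[:3,:3].T@(np.array(X)-T[:3,3]);c=K@c
    return c[:2]/c[2]
E
python3 - <<'E'
from h import *
a=shot('top','top0.png');b=shot('scene','scene0.png')
cv2.imwrite('pics/both0.png',cv2.resize(cv2.cvtColor(np.vstack([a['pixels'],b['pixels']]),cv2.COLOR_RGB2BGR),None,fx=.7,fy=.7))
for n in ['chamber','jig','plate','pin','oil','tipbox','dish']:
    for q in (a,b):
        print(n,[(np.round(d['bbox']).astype(int).tolist(),round(d['conf'],2)) for d in eyes.look_for(n,q)])
print(a['pose'].round(3).tolist(),b['pose'].round(3).tolist())
print(sensors.read_state())
E
```

```text
pics
chamber [([310, 267, 325, 291], 0.74), ([406, 238, 443, 252], 0.5)]
chamber [([187, 266, 224, 292], 0.8), ([120, 281, 160, 310], 0.78), ([170, 235, 200, 255], 0.68), ([208, 200, 220, 230], 0.56)]
jig [([232, 154, 331, 249], 0.67)]
jig [([234, 164, 336, 273], 0.98)]
plate [([231, 148, 275, 214], 0.94)]
plate [([292, 164, 334, 237], 0.57)]
pin [([138, 223, 151, 240], 0.44)]
pin [([342, 145, 354, 163], 0.73)]
oil [([432, 160, 452, 182], 0.67), ([276, 191, 307, 231], 0.6)]
oil [([164, 343, 187, 372], 0.75)]
tipbox [([62, 143, 128, 190], 0.77)]
tipbox [([339, 150, 355, 162], 0.65), ([391, 143, 448, 190], 0.57)]
dish [([348, 142, 373, 165], 0.79)]
dish [([254, 304, 278, 334], 0.64)]
[[-0.013, -0.988, 0.153, 0.338], [-1.0, 0.01, -0.022, 0.001], [0.02, -0.153, -0.988, 1.148], [0.0, 0.0, 0.0, 1.0]] [[0.719, 0.508, -0.475, 0.994], [0.695, -0.512, 0.504, -0.532], [0.013, -0.693, -0.721, 0.813], [0.0, 0.0, 0.0, 1.0]]
{'time': 0.8, 'joint_positions': array([ 1.22540645,  0.33218409, -0.06471745,  1.46008859,  0.02160037,
        1.34992421, -0.0884896 ]), 'joint_vel': array([-0.00091608, -0.00079548,  0.00122049, -0.00036625, -0.00168337,
       -0.00157124,  0.00103573]), 'joint_torque': array([ 3.62748960e-04, -6.22980165e+01,  2.47515243e-02, -3.90099514e+01,
       -6.11151452e-02,  3.13713751e-02,  1.27762880e-05]), 'ee_pos': array([ 0.19829126, -0.59273   ,  0.22259096]), 'eef_rot': array([9.87001674e-01, 1.60709969e-01, 1.89181488e-05, 4.22362086e-05]), 'ft_force': array([-0.03489897,  0.34249025, -0.87166552]), 'torque': array([-0.06043137, -0.00183349,  0.03894502]), 'grip_force': 0.0, 'width': 0.08657734485293103}
```

View pics/top0.png

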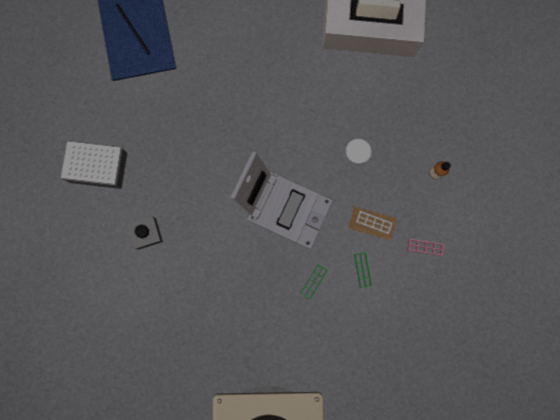

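View pics/scene0.png

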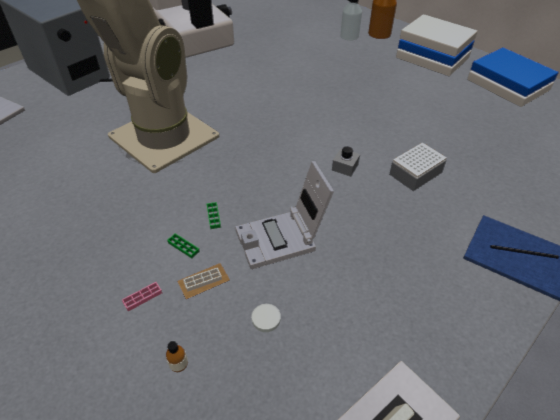

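The top view shows the white frame on orange paper at (374,222). Things it could be taken for are green (314,282), green (362,270) and pink (426,247), so I choose (374,222). The jig is around (290,205), with the open plate at its upper left and its front (post) at (316,219). The pin is at (142,231).

Run:
```python
from h import *
a=shot('top')
im=cv2.cvtColor(a['pixels'],cv2.COLOR_RGB2BGR)
c=cv2.resize(im[145:255,225:400],(700,440),interpolation=cv2.INTER_CUBIC)
d=cv2.resize(im[215:250,130:165],(140,140),interpolation=cv2.INTER_CUBIC)
c[300:440,0:140]=d
cv2.imwrite('pics/crop1.png',c)
hsv=cv2.cvtColor(im,cv2.COLOR_BGR2HSV)
roi=np.zeros(im.shape[:2],np.uint8);roi[200:245,345:400]=1
# paper
m=((hsv[...,1]>90)&(hsv[...,0]<25)&(roi>0)).astype(np.uint8)
m=cv2.morphologyEx(m,cv2.MORPH_CLOSE,np.ones((9,9)))
ps=np.argwhere(m)[:,::-1].astype(np.float32);r=cv2.minAreaRect(ps)
bx=cv2.boxPoints(r);print('paper',r,[at_z(a,q,.0015)[:2].round(4).tolist() for q in bx])
w=((hsv[...,1]<70)&(hsv[...,2]>120)&(roi>0)).astype(np.uint8)
ps=np.argwhere(w)[:,::-1].astype(np.float32);r=cv2.minAreaRect(ps);bx=cv2.boxPoints(r)
W=np.array([at_z(a,q,.0135)[:2] for q in bx])
print('chamber',r,len(ps),W.round(4).tolist(),W.mean(0),np.linalg.norm(np.diff(W,axis=0),axis=1), np.degrees(np.arctan2(*(W[1]-W[0])[::-1])),np.degrees(np.arctan2(*(W[2]-W[1])[::-1])))
print('pin',at_z(a,(142,231),.058+.004), 'tcp px',proj(a,[.2,-.59,.2]))
```

```text
paper ((371.8207702636719, 222.87734985351562), (43.81801223754883, 21.840328216552734), 15.945395469665527) [[0.4669, -0.1838], [0.5143, -0.199], [0.486, -0.293], [0.4389, -0.2772]]
chamber ((374.02056884765625, 221.9452362060547), (34.410099029541016, 11.587074279785156), 20.556045532226562) 140 [[0.4788, -0.2004], [0.5031, -0.2104], [0.4752, -0.2812], [0.4512, -0.271]] [ 0.47708191 -0.24074163] [0.02619745 0.07603545 0.02614195] -22.38718811941665 -111.46657927918305
pin [0.45709818 0.25940561 0.062     ] tcp px [595.58058839 360.2028802 ]
```

View pics/crop1.png

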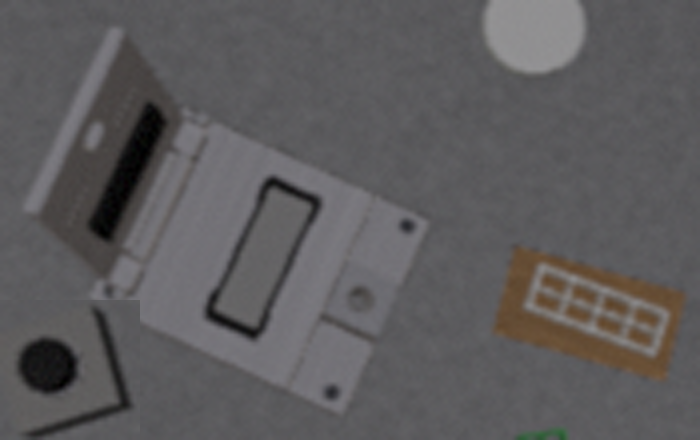

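The crop shows the white 2x4 frame on its paper at crop (598,308). The post hole is at (360,297), the glass centre at (265,258), and the plate is open to the left.

Run:
```python
from h import *
a=shot('top')
f=lambda x,y,z:at_z(a,(225+(x+.5)/4-.5,145+(y+.5)/4-.5),z)[:2]
hole=f(360,297,.0405);nest=f(265,258,.027)
c1=f(428,222,.018);c2=f(342,412,.018)
print('hole',hole,'nest',nest,np.linalg.norm(nest-hole),'corners',c1,c2,np.linalg.norm(c1-c2))
ax=nest-hole;print('yaw from hole-nest',np.degrees(np.arctan2(ax[1],ax[0])))
d=c1-c2;print('y axis edge',np.degrees(np.arctan2(d[1],d[0])))
for q in [(270,178),(322,203),(258,338),(207,312)]: print(f(*q,.027))
```

```text
hole [ 0.48178028 -0.10629039] nest [ 0.50563371 -0.05593506] 0.05571934629389528 corners [ 0.52628535 -0.14732319] [ 0.4213931  -0.09706368] 0.11631165990919243
yaw from hole-nest 64.65298618398728
y axis edge -25.6015839754441
[ 0.55023782 -0.05947169]
[ 0.53596275 -0.08790127]
[ 0.46157732 -0.05134985]
[ 0.47614333 -0.0237285 ]
```

>>> {"fn": "arm_command", "kwargs": {
  "steps": [
    {"slide":[0.035,0.044,0],"rot":[0,0,-5],"grip":1},
    {"slide":[0.035,0.044,0],"rot":[0,0,-5],"grip":1},
    {"slide":[0.035,0.044,0],"rot":[0,0,-5],"grip":1},
    {"slide":[0.035,0.044,0],"rot":[0,0,-5],"grip":1},
    {"slide":[0.035,0.044,0],"rot":[0,0,-5],"grip":1},
    {"slide":[0.035,0.044,0],"rot":[0,0,-5],"grip":1},
    {"slide":[0.035,0.044,0],"rot":[0,0,-5],"grip":1},
    {"slide":[0.034,0.044,0],"rot":[0,0,-5],"grip":1}
  ]
}}

```text
time: 1.9
ee_pos: [0.4783, -0.2393, 0.2229]
eef_rot: [0.982, -0.188, 0.0, 0.0]
ft_force: [0.6, -0.8, 0.1]
width: 0.087
grip_force: 0.0
```

```bash
cat >> h.py <<'E'
from scipy.spatial.transform import Rotation as R
def yaw(s=None):
    s=s or sensors.read_state();y=R.from_quat(s['eef_rot']).as_matrix()
    return np.degrees(np.arctan2(y[1,1],y[0,1])), y[:,2]
E
python3 - <<'E'
from h import *
a=shot('top');f=lambda x,y,z:at_z(a,(225+(x+.5)/4-.5,145+(y+.5)/4-.5),z)[:2]
# plate top edge mid (crop ~ (75,120)) ; solve theta
import math
ex=np.array([math.cos(math.radians(64.5)),math.sin(math.radians(64.5))])
n=np.array([.5056,-.0559]);o=n-.010*ex
for th in np.arange(1.4,2.0,.1):
  z=.035+.142*math.sin(th)+.014*math.cos(th)
  x=.072-.142*math.cos(th)+.014*math.sin(th)
  P=[[*(o+x*ex+s*.05*np.array([-ex[1],ex[0]])),z] for s in(-1,1)]
  print(round(th,2),[((proj(a,p)-[225,145])*4).round() for p in P])
w=shot('wrist','w1.png');print(sensors.read_state()['ee_pos'],yaw(),w['pose'].round(3).tolist())
E
```

```text
1.4 [array([224.,  72.]), array([136., 259.])]
1.5 [array([197.,  60.]), array([109., 246.])]
1.6 [array([170.,  48.]), array([ 82., 234.])]
1.7 [array([144.,  38.]), array([ 55., 223.])]
1.8 [array([118.,  28.]), array([ 30., 212.])]
1.9 [array([94., 20.]), array([  6., 202.])]
2.0 [array([71., 13.]), array([-17., 194.])]
[ 0.4809083  -0.23429847  0.2228688 ] (np.float64(-111.11776053415629), array([ 0.00186343,  0.00199657, -0.99999627])) [[-0.365, -0.888, -0.279, 0.559], [-0.931, 0.347, 0.113, -0.262], [-0.004, 0.301, -0.954, 0.385], [0.0, 0.0, 0.0, 1.0]]
```

View pics/w1.png

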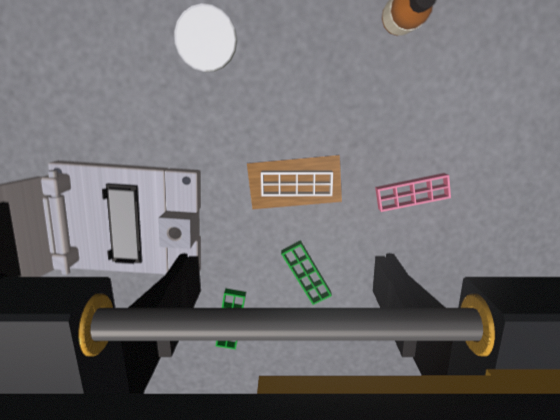

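The wrist view shows the white frame on the paper at (297,184), long axis nearly along the closing line. The jig glass is at (124,223) and the post hole at (175,232).

```bash
cat >> h.py <<'E'
def rect(w,roi,z,kind):
    x0,y0,x1,y1=roi;im=w['pixels'][y0:y1,x0:x1];h=cv2.cvtColor(im,cv2.COLOR_RGB2HSV)
    if kind=='white': m=(h[...,1]<70)&(h[...,2]>140)
    if kind=='dark': m=(h[...,2]<60)
    m=m.astype(np.uint8);n,l,s,_=cv2.connectedComponentsWithStats(m)
    m=l==1+np.argmax(s[1:,4])
    c=cv2.boxPoints(cv2.minAreaRect(np.argwhere(m)[:,::-1].astype(np.float32)))+[x0,y0]
    W=np.array([at_z(w,q,z)[:2] for q in c])
    e=np.diff(W,axis=0)[:2];L=np.linalg.norm(e,axis=1);k=e[np.argmax(L)]
    return W.mean(0).round(4),L.round(4),round(np.degrees(np.arctan2(k[1],k[0]))%180,1)
E
python3 - <<'E'
from h import *
w=shot('wrist')
print(rect(w,(240,150,350,215),.0135,'white'),rect(w,(95,175,150,270),.027,'dark'))
print(at_z(w,(175,232),.0405)[:2])
print(sensors.read_state()['ee_pos'],yaw()[0])
E
```

```text
(array([ 0.4756, -0.241 ]), array([0.0691, 0.1118]), np.float64(69.0)) (array([ 0.5056, -0.0541]), array([0.0347, 0.0875]), np.float64(154.6))
[ 0.47734985 -0.11062539]
[ 0.47898421 -0.23768148  0.22267793] -111.18518165062768
```

Run:
```python
from h import *
w=shot('wrist');p=w['pixels'][150:215,240:350];h=cv2.cvtColor(p,cv2.COLOR_RGB2HSV)
for t in (170,190,210):
    m=(h[...,1]<60)&(h[...,2]>t);ps=np.argwhere(m)[:,::-1].astype(np.float32)+[240,150]
    r=cv2.minAreaRect(ps.astype(np.float32));c=cv2.boxPoints(r);W=np.array([at_z(w,q,.0135)[:2] for q in c])
    print(t,m.sum(),r,W.mean(0),np.linalg.norm(np.diff(W,axis=0)[:2],axis=1),np.degrees(np.arctan2(*(W[1]-W[0])[::-1])),np.degrees(np.arctan2(*(W[2]-W[1])[::-1])))
for i in range(3):
    shot('top'); s=sensors.read_state(); print(s['ee_pos'],yaw(s)[0])
```

```text
170 704 ((290.0, 182.5), (23.0, 72.0), 90.0) [ 0.47540263 -0.24038003] [0.07515969 0.02480503] -111.12179194195657 160.77546399420604
190 510 ((290.0, 182.5), (23.0, 72.0), 90.0) [ 0.47540263 -0.24038003] [0.07515969 0.02480503] -111.12179194195657 160.77546399420604
210 179 ((290.0, 183.0), (22.0, 70.0), 90.0) [ 0.47490864 -0.24019105] [0.07313408 0.02374614] -111.121642413429 160.72742863456662
[ 0.47693417 -0.24133715  0.22254216] -111.48064317938068
[ 0.47658074 -0.24197481  0.22251705] -111.56832395818432
[ 0.47646343 -0.24219045  0.22254433] -111.61011683079211
```

>>> {"fn": "arm_command", "kwargs": {
  "steps": [
    {"slide":[0,0.002,-0.03],"grip":1},
    {"slide":[0,0,-0.04],"grip":1},
    {"slide":[0,0,-0.04],"grip":1},
    {"slide":[0,0,-0.04],"grip":1},
    {"slide":[0,0,-0.03],"grip":1},
    {"slide":[0,0,-0.02],"grip":1},
    {"slide":[0,0,-0.01],"grip":1},
    {"slide":[0,0,-0.005],"grip":1}
  ],
  "newtons": 12
}}

```text
schema error: expected keys rot, slide, grip
```

>>> {"fn": "arm_command", "kwargs": {
  "steps": [
    {"grip":1},
    {"grip":1},
    {"grip":0.7},
    {"grip":0.7},
    {"grip":0.7},
    {"grip":0.7},
    {"grip":0.7},
    {"grip":0.7}
  ]
}}

```text
schema error: expected keys rot, slide, grip
```

>>> {"fn": "arm_command", "kwargs": {
  "steps": [
    {"slide":[0,0.002,-0.03],"rot":[0,0,0],"grip":1},
    {"slide":[0,0,-0.04],"rot":[0,0,0],"grip":1},
    {"slide":[0,0,-0.04],"rot":[0,0,0],"grip":1},
    {"slide":[0,0,-0.04],"rot":[0,0,0],"grip":1},
    {"slide":[0,0,-0.03],"rot":[0,0,0],"grip":1},
    {"slide":[0,0,-0.02],"rot":[0,0,0],"grip":1},
    {"slide":[0,0,-0.01],"rot":[0,0,0],"grip":1},
    {"slide":[0,0,-0.005],"rot":[0,0,0],"grip":1}
  ],
  "newtons": 12
}}

```text
time: 3.25
ee_pos: [0.4771, -0.2395, 0.0075]
eef_rot: [0.982, -0.187, 0.0, 0.0]
ft_force: [-0.2, 1.4, 1.2]
width: 0.0871
grip_force: 0.0
```

>>> {"fn": "arm_command", "kwargs": {
  "steps": [
    {"slide":[0,0,0],"rot":[0,0,0],"grip":1},
    {"slide":[0,0,0],"rot":[0,0,0],"grip":1},
    {"slide":[0,0,0],"rot":[0,0,0],"grip":0.7},
    {"slide":[0,0,0],"rot":[0,0,0],"grip":0.7},
    {"slide":[0,0,0],"rot":[0,0,0],"grip":0.7},
    {"slide":[0,0,0],"rot":[0,0,0],"grip":0.7},
    {"slide":[0,0,0],"rot":[0,0,0],"grip":0.7},
    {"slide":[0,0,0],"rot":[0,0,0],"grip":0.7}
  ]
}}

```text
time: 4.25
ee_pos: [0.4775, -0.2388, 0.0079]
eef_rot: [0.982, -0.187, 0.0, 0.0]
ft_force: [-1.8, 1.0, 6.4]
width: 0.0754
grip_force: 12.0
```

>>> {"fn": "arm_command", "kwargs": {
  "steps": [
    {"slide":[0,0,0.03],"rot":[0,0,0],"grip":0.7},
    {"slide":[0,0,0.04],"rot":[0,0,0],"grip":0.7},
    {"slide":[0,0,0.04],"rot":[0,0,0],"grip":0.7},
    {"slide":[0.003,0.02,0.01],"rot":[0,0,8],"grip":0.7},
    {"slide":[0.004,0.025,0],"rot":[0,0,8],"grip":0.7},
    {"slide":[0.004,0.03,0],"rot":[0,0,9],"grip":0.7},
    {"slide":[0.004,0.03,0],"rot":[0,0,9],"grip":0.7},
    {"slide":[0.004,0.03,0],"rot":[0,0,9],"grip":0.7}
  ]
}}

```text
time: 5.25
ee_pos: [0.4961, -0.1027, 0.1273]
eef_rot: [0.982, 0.189, -0.0, -0.0]
ft_force: [1.0, 0.5, -0.3]
width: 0.0755
grip_force: 12.0
```

>>> {"fn": "arm_command", "kwargs": {
  "steps": [
    {"slide":[0.004,0.025,0],"rot":[0,0,9],"grip":0.7},
    {"slide":[0.004,0.015,0],"rot":[0,0,9],"grip":0.7},
    {"slide":[0.001,0.01,0],"rot":[0,0,9],"grip":0.7},
    {"slide":[0,0,0],"rot":[0,0,9],"grip":0.7},
    {"slide":[0,0,0],"rot":[0,0,6.5],"grip":0.7},
    {"slide":[0,0,-0.01],"rot":[0,0,0],"grip":0.7},
    {"slide":[0,0,-0.02],"rot":[0,0,0],"grip":0.7},
    {"slide":[0,0,-0.02],"rot":[0,0,0],"grip":0.7}
  ]
}}

```text
time: 6.25
ee_pos: [0.5049, -0.0538, 0.0762]
eef_rot: [0.849, 0.528, -0.0, -0.0]
ft_force: [-0.4, 0.1, -0.2]
width: 0.0752
grip_force: 12.0
```

Run:
```python
from h import *
for i in range(5): w=shot('wrist','w2.png' if i==4 else None)
t=shot('top')
s=sensors.read_state();print(s['ee_pos'],yaw(s))
im=cv2.cvtColor(t['pixels'],cv2.COLOR_RGB2BGR)
```

```text
[ 0.50571685 -0.05368933  0.07819104] (np.float64(-26.050894511929197), array([ 9.77204770e-04, -1.28689584e-04, -9.99999514e-01]))
```

View pics/w2.png

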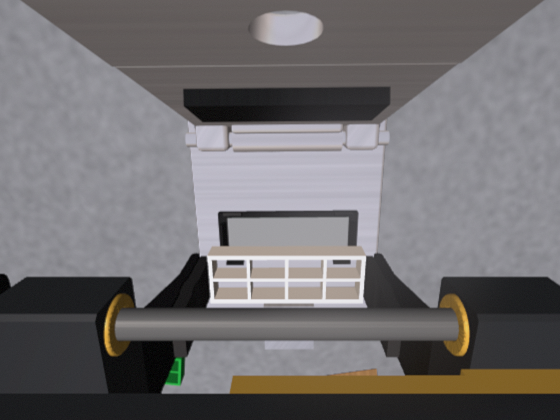

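Run:
```python
from h import *
w=shot('wrist');g=cv2.cvtColor(w['pixels'],cv2.COLOR_RGB2GRAY)
print(g[225,210:240],g[225,340:368]);print(g[200:235,289]);print(g[245,200:240],g[245,340:370])
s=sensors.read_state();print(s['ee_pos'],yaw(s)[0])
A,B=at_z(w,(229,218),.027),at_z(w,(349.5,218),.027)
print(A,B,np.linalg.norm(A-B),np.degrees(np.arctan2(*(A-B)[1::-1])))
e=(A-B)[:2]/np.linalg.norm((A-B)[:2]);x=np.array([e[1],-e[0]]);m=(A+B)[:2]/2;print('nest',m-x*.01275,x)
z=.078-.006+.012
for q in [(208.5,249),(364,249),(208.5,303),(365,302)]: print(at_z(w,q,z))
```

```text
[190 188 188 188 190 190 178 105  40  28  24  12  13  16  13  40  97 158
 160 159 159 157 158 159 157 159 160 159 160 158] [159 159 160 159 160 155 126  73  63  63  66  65  66  66  67 103 172 188
 189 188 186 188 188 187 187 187 188 187]
[188 187 188 188 188 187 189 188 189 189 150  76  54  58  59  59  66 119
 154 160 160 159 158 159 159 160 159 160 160 159 159 160 159 160 160]
[189 191 189 191 191 191 190 191 191 191 191 191 186 187 187 187 187 188
 170  78  59  59  50  49  47  49  53  95 158 161 160 159 159 159 158 158
 159 159 159 159] [160 159 159 160 160 148  97  89  90  90  89  91  89  90 119 180 184 184
 182 183 183 186 189 189 190 188 187 189 188 189]
[ 0.50579334 -0.05376157  0.07828636] -26.047616075757063
[ 0.47819187 -0.02695373  0.027     ] [ 0.54580524 -0.0599657   0.027     ] 0.07524199819223612 153.97623363937007
nest [ 0.50640457 -0.05491702] [0.43874393 0.89861213]
[ 0.47905976 -0.02320989  0.084     ]
[ 0.54477467 -0.05530277  0.084     ]
[ 0.46466505 -0.04840394  0.084     ]
[ 0.53442907 -0.08186256  0.084     ]
```

Run:
```python
from h import *
w=shot('wrist');g=cv2.cvtColor(w['pixels'],cv2.COLOR_RGB2GRAY).astype(int)
print(g[238:262,268].tolist(),g[285:312,268].tolist());print(g[275,195:220].tolist(),g[275,355:378].tolist())
th=np.radians(63.9);x=np.array([np.cos(th),np.sin(th)]);y=np.array([-x[1],x[0]])
for c in [(.5058,-.0537)]:
  for z in (.084,.072):
   for a,b in [(1,1),(1,-1),(-1,1),(-1,-1),(1,0),(-1,0),(0,1),(0,-1)]:
    print(z,a,b,proj(w,[*(np.array(c)+a*.01275*x+b*.03775*y),z]).round(1))
for n,c in (('A',(.505,-.0537)),):
   for a,b in [(1,1),(1,-1),(1,0)]: print(n,a,b,proj(w,[*(np.array(c)+a*.01275*x+b*.03775*y),.027]).round(1))
```

```text
[160, 158, 159, 160, 160, 160, 159, 159, 161, 161, 161, 161, 162, 160, 161, 160, 161, 186, 225, 235, 237, 224, 198, 189] [190, 175, 159, 160, 160, 161, 160, 160, 159, 160, 160, 159, 159, 162, 211, 236, 236, 228, 180, 129, 134, 158, 138, 75, 61, 69, 74]
[26, 25, 24, 27, 24, 22, 15, 11, 14, 12, 15, 8, 28, 119, 230, 239, 235, 195, 98, 127, 160, 160, 160, 159, 160] [160, 160, 160, 156, 152, 186, 232, 233, 232, 202, 82, 55, 57, 58, 57, 58, 57, 57, 58, 55, 56, 57, 57]
0.084 1 1 [208.1 254.5]
0.084 1 -1 [367.7 254.7]
0.084 -1 1 [211.4 301.8]
0.084 -1 -1 [364.1 302. ]
0.084 1 0 [287.9 254.6]
0.084 -1 0 [287.7 301.9]
0.084 0 1 [209.7 278.7]
0.084 0 -1 [365.8 278.8]
0.072 1 1 [213.  244.6]
0.072 1 -1 [362.5 244.8]
0.072 -1 1 [215.9 289.5]
0.072 -1 -1 [359.3 289.6]
0.072 1 0 [287.8 244.7]
0.072 -1 0 [287.6 289.6]
0.072 0 1 [214.4 267.5]
0.072 0 -1 [360.9 267.7]
A 1 1 [225.8 217.1]
A 1 -1 [346.7 217.3]
A 1 0 [286.2 217.2]
```

Frame and nest are aligned within 0.5 mm, so I lower it.

>>> {"fn": "arm_command", "kwargs": {
  "steps": [
    {"slide":[0,0,-0.008],"rot":[0,0,0],"grip":0.7},
    {"slide":[0,0,-0.01],"rot":[0,0,0],"grip":0.7},
    {"slide":[0,0,-0.01],"rot":[0,0,0],"grip":0.7},
    {"slide":[0,0,-0.005],"rot":[0,0,0],"grip":0.7},
    {"slide":[0,0,-0.004],"rot":[0,0,0],"grip":0.7},
    {"slide":[0,0,-0.003],"rot":[0,0,0],"grip":0.7},
    {"slide":[0,0,-0.002],"rot":[0,0,0],"grip":0.7},
    {"slide":[0,0,0],"rot":[0,0,0],"grip":0.7}
  ]
}}

```text
time: 7.65
ee_pos: [0.5053, -0.0538, 0.0356]
eef_rot: [0.848, 0.53, 0.0, 0.0]
ft_force: [0.2, -0.3, -1.2]
width: 0.0753
grip_force: 12.0
```

>>> {"fn": "arm_command", "kwargs": {
  "steps": [
    {"slide":[0,0,-0.001],"rot":[0,0,0],"grip":0.7},
    {"slide":[0,0,0],"rot":[0,0,0],"grip":0.7},
    {"slide":[0,0,-0.001],"rot":[0,0,0],"grip":0.7},
    {"slide":[0,0,0],"rot":[0,0,0],"grip":0.7},
    {"slide":[0,0,-0.001],"rot":[0,0,0],"grip":0.7},
    {"slide":[0,0,0],"rot":[0,0,0],"grip":0.7},
    {"slide":[0,0,0],"rot":[0,0,0],"grip":0.7},
    {"slide":[0,0,0],"rot":[0,0,0],"grip":0.7}
  ]
}}

```text
time: 8.65
ee_pos: [0.5054, -0.0537, 0.0333]
eef_rot: [0.848, 0.53, -0.0, 0.0]
ft_force: [-4.5, 0.4, 9.8]
width: 0.0752
grip_force: 12.0
```

>>> {"fn": "arm_command", "kwargs": {
  "steps": [
    {"slide":[0,0,0],"rot":[0,0,0],"grip":1},
    {"slide":[0,0,0],"rot":[0,0,0],"grip":1},
    {"slide":[0,0,0],"rot":[0,0,0],"grip":1},
    {"slide":[0,0,0.01],"rot":[0,0,0],"grip":1},
    {"slide":[0,0,0.03],"rot":[0,0,0],"grip":1},
    {"slide":[0,0,0.05],"rot":[0,0,0],"grip":1},
    {"slide":[-0.01,-0.02,0.05],"rot":[0,0,0],"grip":1},
    {"slide":[-0.01,-0.02,0.03],"rot":[0,0,0],"grip":1}
  ]
}}

```text
time: 9.65
ee_pos: [0.4858, -0.0939, 0.2058]
eef_rot: [0.848, 0.53, 0.001, 0.001]
ft_force: [0.6, -1.3, -0.5]
width: 0.0871
grip_force: 0.0
```

Run:
```python
from h import *
for i in range(4): w=shot('wrist')
im=cv2.cvtColor(w['pixels'],cv2.COLOR_RGB2BGR)
u=proj(w,[.505,-.0537,.035]);print(u)
x,y=np.clip(u.astype(int),[110,90],[450,330])
cv2.imwrite('pics/w3.png',cv2.resize(im[y-90:y+90,x-110:x+110],None,fx=3,fy=3,interpolation=cv2.INTER_CUBIC))
print(x,y,sensors.read_state()['ee_pos'],yaw()[0])
```

```text
[285.47984765 141.81506767]
285 141 [ 0.48539865 -0.09378011  0.20308098] -26.044084437933726
```

View pics/w3.png

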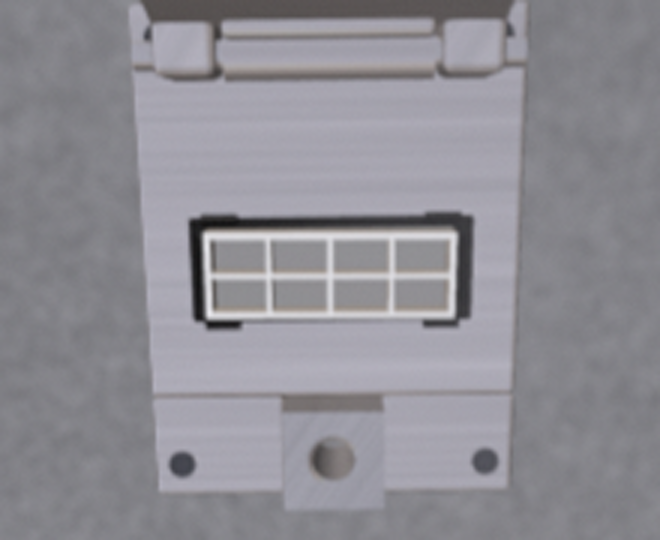

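The frame sits squarely in the nest, at crop (331,272). Next I take the closed fingers behind the plate.

>>> {"fn": "arm_command", "kwargs": {
  "steps": [
    {"slide":[0,0,0.02],"rot":[0,0,0],"grip":0},
    {"slide":[0.016,0.0326,0],"rot":[0,0,0],"grip":0},
    {"slide":[0.016,0.0326,0],"rot":[0,0,0],"grip":0},
    {"slide":[0.016,0.0326,0],"rot":[0,0,0],"grip":0},
    {"slide":[0.016,0.0326,0],"rot":[0,0,0],"grip":0},
    {"slide":[0.016,0.0326,0],"rot":[0,0,0],"grip":0},
    {"slide":[0,0,-0.03],"rot":[0,0,0],"grip":0},
    {"slide":[0,0,-0.05],"rot":[0,0,0],"grip":0}
  ]
}}

```text
time: 10.85
ee_pos: [0.5656, 0.0714, 0.1416]
eef_rot: [0.847, 0.531, 0.001, -0.0]
ft_force: [-0.1, 0.4, -0.3]
width: 0.0149
grip_force: 0.0
```

Run:
```python
from h import *
for i in range(3): w=shot('scene','s1.png')
s=sensors.read_state();print(s['ee_pos'],yaw(s),s['width'],s['ft_force'])
im=cv2.imread('pics/s1.png')[60:320,150:450]
cv2.imwrite('pics/s1c.png',cv2.resize(im,None,fx=2,fy=2))
print(s['ee_pos'][:2]-[.5322,.0020], (s['ee_pos'][:2]-[.5322,.0020])@[.439,.8985])
```

```text
[0.56314968 0.06992848 0.14005893] (np.float64(-25.917549602716832), array([-6.06461096e-03,  4.23561524e-04, -9.99981520e-01])) 0.0043612079016907114 [-0.45333145 -0.10939022  0.98236527]
[0.03094968 0.06792848] 0.0746206451246319
```

View pics/s1c.png

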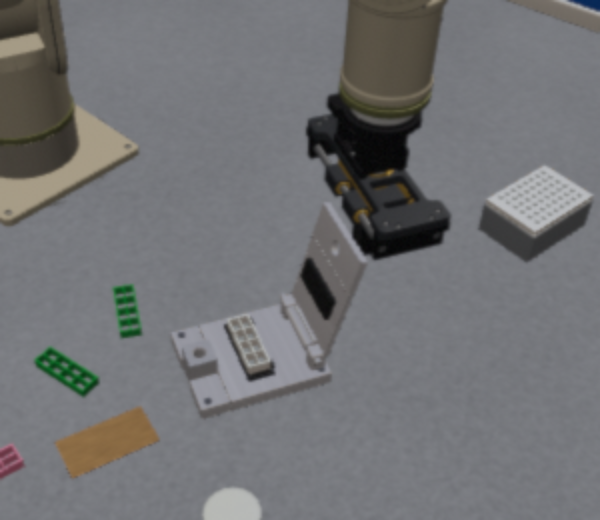

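>>> {"fn": "arm_command", "kwargs": {
  "steps": [
    {"slide":[-0.0075,-0.0153,-0.008],"rot":[0,0,0],"grip":0},
    {"slide":[-0.0057,-0.0117,0],"rot":[0,0,0],"grip":0},
    {"slide":[-0.0057,-0.0117,0],"rot":[0,0,0],"grip":0},
    {"slide":[-0.0035,-0.0072,0],"rot":[0,0,0],"grip":0},
    {"slide":[-0.0057,-0.0117,0.002],"rot":[0,0,0],"grip":0},
    {"slide":[-0.0057,-0.0117,0.001],"rot":[0,0,0],"grip":0},
    {"slide":[-0.0057,-0.0117,-0.003],"rot":[0,0,0],"grip":0},
    {"slide":[-0.0057,-0.0117,-0.004],"rot":[0,0,0],"grip":0}
  ]
}}

```text
time: 12.0
ee_pos: [0.5197, -0.0244, 0.1304]
eef_rot: [0.848, 0.53, -0.0, 0.0]
ft_force: [0.6, 1.7, 1.7]
width: 0.0006
grip_force: 1.0
```

>>> {"fn": "arm_command", "kwargs": {
  "steps": [
    {"slide":[-0.0053,-0.0108,-0.007],"rot":[0,0,0],"grip":0},
    {"slide":[-0.0048,-0.0099,-0.007],"rot":[0,0,0],"grip":0},
    {"slide":[-0.0044,-0.009,-0.009],"rot":[0,0,0],"grip":0},
    {"slide":[-0.004,-0.0081,-0.01],"rot":[0,0,0],"grip":0},
    {"slide":[-0.004,-0.0081,-0.014],"rot":[0,0,0],"grip":0},
    {"slide":[-0.0018,-0.0036,-0.008],"rot":[0,0,0],"grip":0},
    {"slide":[-0.0013,-0.0027,-0.007],"rot":[0,0,0],"grip":0},
    {"slide":[0,0,0],"rot":[0,0,0],"grip":0}
  ]
}}

```text
time: 13.0
ee_pos: [0.494, -0.0755, 0.0679]
eef_rot: [0.848, 0.53, -0.0, -0.0]
ft_force: [-0.1, 0.4, 0.3]
width: 0.0005
grip_force: 0.0
```

>>> {"fn": "arm_command", "kwargs": {
  "steps": [
    {"slide":[0,-0.001,-0.003],"rot":[0,0,0],"grip":0},
    {"slide":[0,-0.001,-0.002],"rot":[0,0,0],"grip":0},
    {"slide":[0,0,-0.002],"rot":[0,0,0],"grip":0},
    {"slide":[0,0,-0.0015],"rot":[0,0,0],"grip":0},
    {"slide":[0,0,-0.001],"rot":[0,0,0],"grip":0},
    {"slide":[0,0,-0.001],"rot":[0,0,0],"grip":0},
    {"slide":[0,0,0],"rot":[0,0,0],"grip":0},
    {"slide":[0,0,0],"rot":[0,0,0],"grip":0}
  ]
}}

```text
time: 14.0
ee_pos: [0.4945, -0.0776, 0.058]
eef_rot: [0.848, 0.53, 0.0, -0.0]
ft_force: [0.4, -0.6, -0.2]
width: 0.0009
grip_force: 0.0
```

>>> {"fn": "arm_command", "kwargs": {
  "steps": [
    {"slide":[0,0,-0.001],"rot":[0,0,0],"grip":0},
    {"slide":[0,0,0],"rot":[0,0,0],"grip":0},
    {"slide":[0,0,-0.001],"rot":[0,0,0],"grip":0},
    {"slide":[0,0,0],"rot":[0,0,0],"grip":0},
    {"slide":[0,0,0],"rot":[0,0,0],"grip":0},
    {"slide":[0,0,0],"rot":[0,0,0],"grip":0},
    {"slide":[0,0,0],"rot":[0,0,0],"grip":0},
    {"slide":[0,0,0],"rot":[0,0,0],"grip":0}
  ]
}}

```text
time: 15.0
ee_pos: [0.4945, -0.0778, 0.0563]
eef_rot: [0.848, 0.53, -0.0, 0.0]
ft_force: [-1.7, -0.4, 6.4]
width: 0.0
grip_force: 2.5
```

Run:
```python
from h import *
w=shot('scene','s2.png');v=shot('wrist')
s=sensors.read_state();print(s['ee_pos'],s['ft_force'])
im=cv2.imread('pics/s2.png')[150:290,220:360]
o=np.hstack([cv2.resize(im,(420,420),interpolation=cv2.INTER_CUBIC),cv2.resize(cv2.cvtColor(v['pixels'],cv2.COLOR_RGB2BGR)[:,:],(380,420))])
cv2.imwrite('pics/s2c.png',o)
```

```text
[ 0.49446844 -0.07777525  0.05630668] [-2.79355219 -0.51775493  5.73516069]
```

View pics/s2c.png

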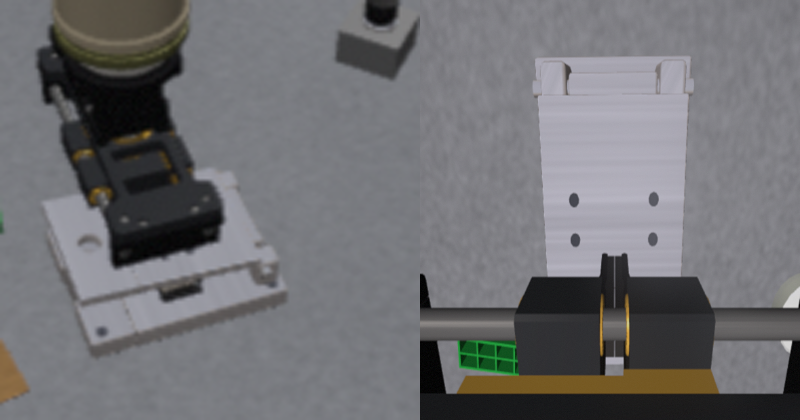

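The plate rests on the frame with about 6 N of push, its hole at (90,243) in the left half. Next is the pin.

>>> {"fn": "arm_command", "kwargs": {
  "steps": [
    {"slide":[0,0,0.05],"rot":[0,0,0],"grip":0.3},
    {"slide":[0,0.03,0.06],"rot":[0,0,0],"grip":1},
    {"slide":[-0.006,0.051,0],"rot":[0,0,0],"grip":1},
    {"slide":[-0.006,0.051,0],"rot":[0,0,0],"grip":1},
    {"slide":[-0.006,0.051,0],"rot":[0,0,0],"grip":1},
    {"slide":[-0.006,0.051,0],"rot":[0,0,0],"grip":1},
    {"slide":[-0.006,0.051,0],"rot":[0,0,0],"grip":1},
    {"slide":[-0.006,0.051,0],"rot":[0,0,0],"grip":1}
  ]
}}

```text
time: 16.1
ee_pos: [0.4582, 0.2578, 0.162]
eef_rot: [0.848, 0.53, 0.0, 0.0]
ft_force: [2.3, -0.2, -0.2]
width: 0.0723
grip_force: 0.0
```

Run:
```python
from h import *
for i in range(5): w=shot('wrist','w4.png')
s=sensors.read_state();print(s['ee_pos'],yaw(s))
t=shot('top');sc=shot('scene')
for n,q in (('w',w),('t',t),('s',sc)):
    g=eyes.look_for('pin',q);print(n,[(np.round(d['bbox'],1).tolist(),round(d['conf'],2)) for d in g])
print(proj(w,[.457,.259,.062]))
def dark(q,roi,z):
    x0,y0,x1,y1=roi;g=cv2.cvtColor(q['pixels'],cv2.COLOR_RGB2GRAY)[y0:y1,x0:x1];m=(g<35)
    c=np.argwhere(m)[:,::-1].astype(np.float32)
    (a,b),r=cv2.minEnclosingCircle(c);print(a+x0,b+y0,r,at_z(q,(a+x0,b+y0),z))
dark(t,(134,222,150,240),.060)
```

```text
[0.45850329 0.25582596 0.16163108] (np.float64(-26.001490407374682), array([-4.23549184e-04, -4.83495920e-04, -9.99999793e-01]))
w [([262.3, 176.9, 301.7, 224.2], 0.86)]
t [([256.5, 174.7, 328.4, 244.3], 0.33)]
s [([341.0, 144.1, 354.1, 161.8], 0.48)]
[285.18221259 211.07543495]
143.5 228.5 5.700977325439453 [0.46257086 0.25688014 0.06      ]
```

View pics/w4.png

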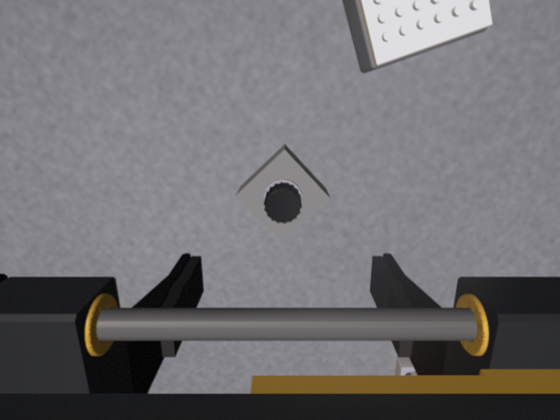

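The wrist view shows the black knob at (283,204) in its stand, with the collar just behind it at (283,183).

Run:
```python
from h import *
w=shot('wrist');g=cv2.cvtColor(w['pixels'],cv2.COLOR_RGB2GRAY)
print(g[172:232,283].tolist());print(g[200:212:4,255:312].tolist())
m=(g[175:232,255:312]<70).astype(np.uint8);n,l,s,c=cv2.connectedComponentsWithStats(m);k=1+np.argmax(s[1:,4]);print(s[k]+[255,175,0,0,0],c[k]+[255,175])
print(at_z(w,(283,204),.062))
import itertools
for c in [(.457,.259),(.459,.2615)]:
  for z,r in((.062,.014),(.04,.014),(.04,.016)):
    P=np.array([proj(w,[c[0]+r*np.cos(a),c[1]+r*np.sin(a),z]) for a in np.linspace(0,6.28,60)]);print(c,z,r,P.min(0).round(1),P.max(0).round(1))
s=sensors.read_state();print(s['ee_pos'],yaw(s)[0])
```

```text
[138, 137, 136, 137, 133, 129, 148, 165, 125, 55, 32, 34, 35, 36, 36, 42, 47, 44, 45, 44, 44, 44, 43, 45, 44, 45, 42, 44, 45, 43, 44, 44, 43, 44, 44, 43, 44, 44, 44, 44, 44, 43, 44, 46, 43, 45, 43, 56, 105, 135, 138, 139, 137, 137, 136, 137, 136, 136, 137, 135]
[[138, 136, 137, 137, 138, 125, 55, 33, 38, 40, 37, 40, 38, 41, 41, 40, 39, 44, 42, 41, 41, 44, 43, 43, 44, 41, 41, 44, 45, 45, 45, 44, 45, 46, 45, 46, 46, 45, 45, 46, 47, 43, 46, 85, 140, 137, 135, 136, 136, 136, 135, 136, 136, 136, 137, 137, 135], [137, 137, 136, 138, 138, 138, 127, 62, 38, 38, 40, 38, 39, 42, 38, 39, 39, 39, 42, 40, 40, 43, 43, 42, 41, 42, 43, 40, 43, 44, 43, 45, 46, 45, 46, 47, 46, 43, 47, 47, 46, 44, 46, 74, 126, 136, 137, 136, 135, 137, 136, 136, 135, 137, 137, 137, 136], [138, 137, 137, 136, 137, 134, 115, 58, 38, 37, 39, 37, 39, 39, 40, 40, 42, 39, 40, 41, 42, 42, 40, 42, 44, 44, 43, 42, 44, 43, 45, 46, 44, 45, 45, 45, 44, 47, 46, 48, 45, 55, 94, 136, 137, 137, 136, 136, 137, 135, 136, 136, 136, 136, 137, 135, 136]]
[ 261  180   37   41 1143] [279.41032371 200.37445319]
[0.45903714 0.26262664 0.062     ]
(0.457, 0.259) 0.062 0.014 [264.3 191.4] [301.1 226.5]
(0.457, 0.259) 0.04 0.014 [265.9 184.7] [300.  217.5]
(0.457, 0.259) 0.04 0.016 [263.4 182.2] [302.5 219.8]
(0.459, 0.2615) 0.062 0.014 [265.2 187.4] [302.1 222.7]
(0.459, 0.2615) 0.04 0.014 [266.7 180.9] [300.9 213.9]
(0.459, 0.2615) 0.04 0.016 [264.2 178.4] [303.4 216.2]
[0.45886765 0.25542605 0.16199628] -26.093747996962
```

```bash
cat >> h.py <<'E'
from scipy.optimize import least_squares
def knob(w,c0,ztop):
    "fit knob silhouette (knob top/bottom circles hull) : bbox of dark blob"
    def sil(c):
        P=[proj(w,[c[0]+.014*np.cos(a),c[1]+.014*np.sin(a),z]) for z in (ztop,ztop-.022) for a in np.linspace(0,6.28,40)]
        P=np.array(P);return np.r_[P.min(0),P.max(0)]
    b=sil(c0);x0,y0=(b[:2]-12).astype(int);x1,y1=(b[2:]+12).astype(int)
    g=cv2.cvtColor(w['pixels'],cv2.COLOR_RGB2GRAY)[y0:y1,x0:x1]
    n,l,s,_=cv2.connectedComponentsWithStats((g<85).astype(np.uint8));k=1+np.argmax(s[1:,4])
    m=np.array([s[k][0]+x0,s[k][1]+y0,s[k][0]+s[k][2]+x0-1,s[k][1]+s[k][3]+y0-1])+[-.5,-.5,.5,.5]
    r=least_squares(lambda c:sil(c)-m,c0,x_scale=.01)
    return r.x.round(4),r.fun.round(1),m
E
python3 - <<'E'
from h import *
for i in range(2):
    w=shot('wrist');print(knob(w,(.459,.2615),.062),sensors.read_state()['ee_pos'],yaw()[0])
t=shot('top');print(knob(t,(.457,.2595),.062))
E
```

```text
(array([0.4566, 0.264 ]), array([ 0.6, -0.9, -0.6,  0.9]), array([260.5, 180.5, 298.5, 220.5])) [0.4587791  0.25562227 0.1620237 ] -26.07441092067054
(array([0.4563, 0.2639]), array([ 0.6, -0.4, -0.6,  0.4]), array([260.5, 180.5, 298.5, 221.5])) [0.45870097 0.25578768 0.16202566] -26.058707689016618
(array([0.4593, 0.2621]), array([ 11.5,  11.8, -11.8, -11.9]), array([122.5, 211.5, 161.5, 249.5]))
```

>>> {"fn": "arm_command", "kwargs": {
  "steps": [
    {"slide":[-0.002,0.0077,-0.01],"rot":[0,0,0],"grip":1},
    {"slide":[0,0,-0.03],"rot":[0,0,0],"grip":1},
    {"slide":[0,0,-0.03],"rot":[0,0,0],"grip":1},
    {"slide":[0,0,-0.025],"rot":[0,0,0],"grip":1},
    {"slide":[0,0,-0.015],"rot":[0,0,0],"grip":1},
    {"slide":[0,0,-0.009],"rot":[0,0,0],"grip":1},
    {"slide":[0,0,0],"rot":[0,0,0],"grip":1},
    {"slide":[0,0,0],"rot":[0,0,0],"grip":0.6}
  ],
  "newtons": 40
}}

```text
time: 17.8
ee_pos: [0.4569, 0.2643, 0.0437]
eef_rot: [0.848, 0.53, 0.001, 0.0]
ft_force: [-0.0, -0.2, -0.1]
width: 0.0829
grip_force: 0.0
```

>>> {"fn": "arm_command", "kwargs": {
  "steps": [
    {"slide":[0,0,0],"rot":[0,0,0],"grip":0.2},
    {"slide":[0,0,0],"rot":[0,0,0],"grip":0.2},
    {"slide":[0,0,0],"rot":[0,0,0],"grip":0.2},
    {"slide":[0,0,0],"rot":[0,0,0],"grip":0.2},
    {"slide":[0,0,0],"rot":[0,0,0],"grip":0.2},
    {"slide":[0,0,0],"rot":[0,0,0],"grip":0.2},
    {"slide":[0,0,0],"rot":[0,0,0],"grip":0.2},
    {"slide":[0,0,0],"rot":[0,0,0],"grip":0.2}
  ]
}}

```text
time: 18.8
ee_pos: [0.4565, 0.264, 0.043]
eef_rot: [0.848, 0.53, 0.0, 0.0]
ft_force: [-0.3, 0.5, -0.2]
width: 0.0268
grip_force: 40.0
```

>>> {"fn": "arm_command", "kwargs": {
  "steps": [
    {"slide":[0,0,0.03],"rot":[0,0,0],"grip":0.2},
    {"slide":[0,0,0.05],"rot":[0,0,0],"grip":0.2},
    {"slide":[0.003,-0.03,0.03],"rot":[0,0,0],"grip":0.2},
    {"slide":[0.004,-0.06,0],"rot":[0,0,0],"grip":0.2},
    {"slide":[0.004,-0.06,0],"rot":[0,0,0],"grip":0.2},
    {"slide":[0.004,-0.06,0],"rot":[0,0,0],"grip":0.2},
    {"slide":[0.004,-0.06,0],"rot":[0,0,0],"grip":0.2},
    {"slide":[0.003,-0.05,0],"rot":[0,0,0],"grip":0.2}
  ]
}}

```text
time: 19.8
ee_pos: [0.4782, -0.0585, 0.1531]
eef_rot: [0.848, 0.529, -0.0, 0.0]
ft_force: [-0.3, 0.4, -0.5]
width: 0.0271
grip_force: 40.0
```

>>> {"fn": "arm_command", "kwargs": {
  "steps": [
    {"slide":[0.001,-0.03,0],"rot":[0,0,0],"grip":0.2},
    {"slide":[0,-0.019,0],"rot":[0,0,0],"grip":0.2},
    {"slide":[0,0,0],"rot":[0,0,0],"grip":0.2},
    {"slide":[0,0,0],"rot":[0,0,0],"grip":0.2},
    {"slide":[0,0,0],"rot":[0,0,0],"grip":0.2},
    {"slide":[0,0,0],"rot":[0,0,0],"grip":0.2},
    {"slide":[0,0,0],"rot":[0,0,0],"grip":0.2},
    {"slide":[0,0,0],"rot":[0,0,0],"grip":0.2}
  ]
}}

```text
time: 20.8
ee_pos: [0.4795, -0.1049, 0.153]
eef_rot: [0.848, 0.53, 0.0, 0.0]
ft_force: [0.7, 0.1, -1.0]
width: 0.0271
grip_force: 40.0
```

Run:
```python
from h import *
w=shot('wrist');s=shot('scene');t=shot('top')
st=sensors.read_state();print(st['ee_pos'],yaw(st),st['width'])
b=lambda q:cv2.cvtColor(q['pixels'],cv2.COLOR_RGB2BGR)
u=proj(w,[.4795,-.1058,.059]);v=proj(w,[*st['ee_pos'][:2],st['ee_pos'][2]-.039]);k=proj(w,[*st['ee_pos'][:2],st['ee_pos'][2]+.019]);print('hole exp',u,'tip',v,'knobtop',k)
us=proj(s,[.4795,-.1058,.059]);print('scene hole',us,'tip',proj(s,[*st['ee_pos'][:2],st['ee_pos'][2]-.039]))
A=b(w)[150:350,180:390];x,y=us.astype(int);B=b(s)[y-70:y+50,x-60:x+60]
cv2.imwrite('pics/w5.png',np.hstack([cv2.resize(A,(420,400),interpolation=cv2.INTER_CUBIC),cv2.resize(B,(380,400),interpolation=cv2.INTER_CUBIC)]));print(x-60,y-70)
```

```text
[ 0.47948451 -0.1050086   0.15298409] (np.float64(-26.009076392800182), array([ 1.05075894e-04, -2.93335679e-05, -9.99999994e-01])) 0.027081143322581998
hole exp [287.81224296 215.96394951] tip [287.59133688 243.42270708] knobtop [288.04768753 293.27684581]
scene hole [248.26704192 229.26026232] tip [247.30812133 211.71260886]
188 159
```

View pics/w5.png

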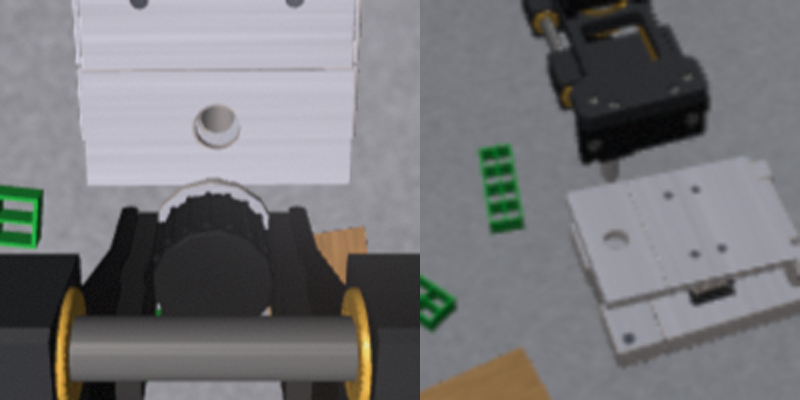

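The plate hole is at wrist pixel (288,213), where predicted, and the pin is upright in the grip and centred on column 287. Now I insert it.

>>> {"fn": "arm_command", "kwargs": {
  "steps": [
    {"slide":[0,-0.0003,-0.02],"rot":[0,0,0],"grip":0.2},
    {"slide":[0,0,-0.02],"rot":[0,0,0],"grip":0.2},
    {"slide":[0,0,-0.01],"rot":[0,0,0],"grip":0.2},
    {"slide":[0,0,-0.007],"rot":[0,0,0],"grip":0.2},
    {"slide":[0,0,-0.005],"rot":[0,0,0],"grip":0.2},
    {"slide":[0,0,-0.005],"rot":[0,0,0],"grip":0.2},
    {"slide":[0,0,-0.004],"rot":[0,0,0],"grip":0.2},
    {"slide":[0,0,0],"rot":[0,0,0],"grip":0.2}
  ]
}}

```text
time: 21.95
ee_pos: [0.4794, -0.1053, 0.0818]
eef_rot: [0.848, 0.53, -0.0, -0.0]
ft_force: [-1.2, -0.1, -0.4]
width: 0.0269
grip_force: 40.0
```

>>> {"fn": "arm_command", "kwargs": {
  "steps": [
    {"slide":[0,0,-0.003],"rot":[0,0,0],"grip":0.2},
    {"slide":[0,0,-0.002],"rot":[0,0,0],"grip":0.2},
    {"slide":[0,0,-0.002],"rot":[0,0,0],"grip":0.2},
    {"slide":[0,0,-0.002],"rot":[0,0,0],"grip":0.2},
    {"slide":[0,0,-0.002],"rot":[0,0,0],"grip":0.2},
    {"slide":[0,0,0],"rot":[0,0,0],"grip":0.2},
    {"slide":[0,0,0],"rot":[0,0,0],"grip":0.2},
    {"slide":[0,0,0],"rot":[0,0,0],"grip":0.2}
  ]
}}

```text
time: 22.95
ee_pos: [0.4798, -0.1055, 0.0711]
eef_rot: [0.848, 0.53, 0.0, 0.0]
ft_force: [2.9, -2.9, -2.3]
width: 0.0272
grip_force: 40.0
```

>>> {"fn": "arm_command", "kwargs": {
  "steps": [
    {"slide":[0,0,-0.002],"rot":[0,0,0],"grip":0.2},
    {"slide":[0,0,-0.002],"rot":[0,0,0],"grip":0.2},
    {"slide":[0,0,-0.002],"rot":[0,0,0],"grip":0.2},
    {"slide":[0,0,-0.002],"rot":[0,0,0],"grip":0.2},
    {"slide":[0,0,-0.002],"rot":[0,0,0],"grip":0.2},
    {"slide":[0,0,-0.001],"rot":[0,0,0],"grip":0.2},
    {"slide":[0,0,0],"rot":[0,0,0],"grip":0.2},
    {"slide":[0,0,0],"rot":[0,0,0],"grip":0.2}
  ]
}}

```text
time: 23.95
ee_pos: [0.4799, -0.1058, 0.0605]
eef_rot: [0.848, 0.53, 0.0, 0.001]
ft_force: [2.5, -2.9, 6.7]
width: 0.0274
grip_force: 40.0
```

>>> {"fn": "arm_command", "kwargs": {
  "steps": [
    {"slide":[0,0,-0.001],"rot":[0,0,0],"grip":0.2},
    {"slide":[0,0,-0.001],"rot":[0,0,0],"grip":0.2},
    {"slide":[0,0,-0.001],"rot":[0,0,0],"grip":0.2},
    {"slide":[0,0,-0.001],"rot":[0,0,0],"grip":0.2},
    {"slide":[0,0,0],"rot":[0,0,0],"grip":0.2},
    {"slide":[0,0,0],"rot":[0,0,0],"grip":0.2},
    {"slide":[0,0,0],"rot":[0,0,0],"grip":0.2},
    {"slide":[0,0,0],"rot":[0,0,0],"grip":0.2}
  ]
}}

```text
time: 24.95
ee_pos: [0.4799, -0.1061, 0.0567]
eef_rot: [0.848, 0.53, -0.0, 0.001]
ft_force: [0.1, -4.7, 10.1]
width: 0.0267
grip_force: 40.0
```

>>> {"fn": "arm_command", "kwargs": {
  "steps": [
    {"slide":[0,0,-0.0005],"rot":[0,0,0],"grip":0.2},
    {"slide":[0,0,-0.0005],"rot":[0,0,0],"grip":0.2},
    {"slide":[0,0,-0.0005],"rot":[0,0,0],"grip":0.2},
    {"slide":[0,0,0],"rot":[0,0,0],"grip":0.2},
    {"slide":[0,0,0],"rot":[0,0,0],"grip":0.2},
    {"slide":[0,0,0],"rot":[0,0,0],"grip":0.2},
    {"slide":[0,0,0],"rot":[0,0,0],"grip":0.2},
    {"slide":[0,0,0],"rot":[0,0,0],"grip":0.2}
  ]
}}

```text
time: 25.95
ee_pos: [0.4798, -0.1063, 0.0558]
eef_rot: [0.848, 0.53, -0.0, 0.001]
ft_force: [-4.0, -4.6, 18.2]
width: 0.0271
grip_force: 40.0
```

>>> {"fn": "arm_command", "kwargs": {
  "steps": [
    {"slide":[0,0,-0.0005],"rot":[0,0,0],"grip":0.2},
    {"slide":[0,0,-0.0005],"rot":[0,0,0],"grip":0.2},
    {"slide":[0,0,0],"rot":[0,0,0],"grip":0.2},
    {"slide":[0,0,0],"rot":[0,0,0],"grip":0.2},
    {"slide":[0,0,0],"rot":[0,0,0],"grip":0.2},
    {"slide":[0,0,0],"rot":[0,0,0],"grip":0.2},
    {"slide":[0,0,0],"rot":[0,0,0],"grip":0.2},
    {"slide":[0,0,0],"rot":[0,0,0],"grip":0.2}
  ]
}}

```text
time: 26.95
ee_pos: [0.4798, -0.1063, 0.0556]
eef_rot: [0.848, 0.53, -0.001, 0.001]
ft_force: [-9.8, -4.2, 29.9]
width: 0.0273
grip_force: 40.0
```

Run:
```python
from h import *
for i in range(3):
    shot('top'); s=sensors.read_state();print(s['ee_pos'],s['ft_force'],s['width'])
```

```text
[ 0.47986183 -0.10628336  0.05561356] [-8.44557345 -3.18509898 30.75769251] 0.02702045852196007
[ 0.47982906 -0.1062988   0.05560399] [-8.76779999 -4.32954838 29.98305786] 0.026883096814532183
[ 0.47983724 -0.10628221  0.05560206] [-9.44210622 -3.39084031 31.41921721] 0.02701676752889293
```

The plate is hard on its stop: 1 mm more command gave only 0.2 mm of travel and 12 N more force, at the expected height. I'm handing in while still pushing.

```bash
python3 -c "
from h import *
print(order.close_job())"
```

```text
the job is handed in; nothing more can be done
None
```

I handed the job in with the frame square in the nest, the plate folded onto it, and the pin through the plate into the post; the arm was still pushing the knob with about 30 N, holding the plate at its stop.

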